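# Lock a printing screen down in register

### The arm

A 6-joint arm with a two-finger parallel gripper is mounted at the origin on a cart in front of the work surface, level with it; the furniture and walls round the work are solid. World frame = base frame: x ahead of the robot, y to its left, z up, the work surface at z = 0. Lengths are in m, angles in rad, forces in N, time in s.
With the tool pointing down it reaches from about 0.425 to 1.125 m from the base axis. Payload 14.9 kg.
Tool frame: the origin (TCP) lies at the very end of the fingers, on their centre line; the grasp point (between the pads) lies pinch_z behind it (pinch_z is the distance from the TCP to the grasp point, in m); z points along the fingers, y is the line along which they close (so a half turn about z gives the same grasp; the last joint's range is limited). The gripper opens to 91 mm and grips with 3 to 60 N. Pads are 32 mm wide; open, the fingers measure 118 mm over their backs; the gripper's body (76 mm by 178 mm) begins 60 mm behind the grasp point.
Start: joints at [-1.283, 0.379, 1.734, -0, 1.028, -0.033], TCP at [0.221, -0.664, 0.214] pointing down, gripper open.
Joint ranges: [-2.77, 2.77], [-0.74, 2.19], [0, 2.66], [-1.06, 4.2], [0.31, 2.87], [-3.08, 3.08]. Speed limits (rad/s): [1.89, 1.89, 2.39, 3.14, 3.14, 3.14].

### API

Orientations are given as a rotation vector (axis times angle).
In Python, from bench import observe, get_image, sign_off, pinch_z gives the robot as it stands. The module is installed in compiled form; this text tells all that it offers.
- The arm moves only by the tool jog_arm, never from a script. Its argument "targets" is a list that holds one entry, the list of rows, each a list of 4 numbers: the shift along the tool's x, y, z each as a share of 0.4 m, from -1 to 1, then the turn about the tool's z as a share of 180 degrees, from -1 to 1. In form: [[[x, y, z, yaw], ...]]. A call has 1 to 5 rows; each row is the pose to reach, as a shift and turn from the pose commanded when the call began, along the tool's axes at that moment, turning the shorter way round; what a row does not reach only later rows make up. A row lasts 1/10 s, in which the tool goes at most 50 mm and 8.59 degrees, less where a joint would pass 70% of its speed; a pose out of reach is approached as far as the arm can. A call with a number of a shift or a turn outside -1 to 1 is refused whole. A call with a gripper value outside its range is refused whole. "claw" is the closure, from 0 (fully open) to 1 (shut), set as the call begins (left out, the last holds). The fingers move at their own pace and stop on an object; "force" is the grip in N (left out, the last holds). Time passes only in rows, so rows that repeat a pose let the fingers close. It gives the time, the measured TCP pose, the force, the opening and the grip force at its end, in the units of the state.
- observe(): the state, without advancing time (a new reading comes with each control period).
- get_image(name): name is "side" or "top"; returns a dict with "frame" (400x640x3 uint8, red, green, blue), "fx", "fy", "cx", "cy" (pixels), "pose" (4x4, takes a point from camera to world coordinates). Camera axes: x right, y up, looking along -z (the intrinsics and any distortion apply to the point x, -y, -z); pixel columns grow to the right and rows downward; lengths in m; the calibration is good to about 2 mm. A picture is of the moment at which its call begins. There is no depth.
- sign_off(): hands the job in; it is judged then, once.
The state is a dict: "time": time; "qpos": joint angles; "joint_vel": joint speeds; "joint_efforts": joint torques, N m; "tcp_pos": TCP position; "orientation": TCP orientation; "wrist_force": force on the tool from outside, world axes, zero at the start; "torque": the same for the moment, N m; "finger_gap": finger opening in m; "gripper_force": force on a finger pad.
Only numpy, scipy, OpenCV 4.12 (cv2) and the standard library are available. Lean on these libraries where they do the work, as an engineer would, in place of code of your own. Each camera call takes 0.05 s, during which the arm holds its last target. There are 200 camera calls.

### The job

Get the small printing screen ready for its run: lower the raised frame flat onto the board, swing the hold-down hook over the frame's front bar and press it fully home between its lugs, and only then, with the screen held flat, tighten the hinge clamp by turning its black torque knob clockwise until it clicks over. Push on the frame's metal tubes, never on the mesh, and leave the jar, the tape roll and the tub beside the board where they stand.

Things in the scene. Friction and masses are not known exactly. Their poses are not given: they have to be found in the camera images.
- print_board: Plywood printing board, 240 x 420 mm, its top 24 mm above the table, fixed to the table. Origin: centre of its underside, on the table; x across the board, y along it, z up. The screen's hinge and the clamp with the knob are at its +y end, the hold-down hook at its -y end.
- screen (a joint): Angle of the screen frame about its hinge (rad): 0 = flat on the board, positive = raised; starts 0.25 to 0.5. Stiff friction hinge: stays where it is left, goes down with a push of some 5 N on its far half. The hinge axis runs along board x at board y = 175, z = 40 mm. Frame: 25 mm square aluminium tube, 200 mm (board x) by 280 mm (board y -140 to 140); down, its top is 53 mm above the table.
- near_rail (a point): A place to push: on the top face of the frame's side tube on the board's -x side, 50 mm beyond the frame's middle towards the hook; when down it lies at board (-87.5, -50, 53) mm. The tube runs along the point's y and is 25 mm wide.
- mesh: The fine mesh with its stencil, 150 x 230 mm, stretched across the bottom of the frame, 23 mm below the tubes' tops. Fragile: not to be pressed. Origin: its centre.
- hold_hook (a joint): Angle of the hold-down hook about its hinge (rad): 0 = fully home, level over the frame's front bar between two lugs (lugs 16 mm along board y, tops 75 mm above the table, 26 mm apart); positive = swung up and outwards; starts 1.75 to 2.15 (standing, leaning outwards). Stiff friction hinge: it stays where it is left and must be pushed all the way (about 2 N at the T-bar).
- hook_hinge (a point): Centre of the hook's hinge axis, which runs along the board's x; fixed to the board at board (0, -172, 58) mm.
- hook_bar (a point): Centre of the T-bar at the hook's free end: a round steel bar 11 mm thick, 52 mm long, parallel to the hinge axis and 80 mm from it. The strap between is 22 mm wide, 4 mm thick. When home the bar lies at board (0, -92, 58) mm, over the inside of the frame.
- knob_grip (a point): Grip point on the black torque knob's axis; frame down: axis vertical at board (0, 128) mm, this point 122 mm above the table. The grip is a flat bar (two wings), 60 mm long along the point's x, 13 mm thick along its y, from 23 mm below this point to 6 mm above it. Below the wings is a round flange 38 mm across, top face 23 mm below this point; clamp top 50 mm below. Turns with the knob.
- torque_knob (a joint): Turn of the knob past the clamp screw's collar (rad, clockwise from above). Knob and screw first turn clockwise together (0.12 N m; value 0) until the jaw bites, after 1.1 to 2.0 rad, not visible before. Then the screw stands still: torque jumps to 0.3 N m, falls off to nothing at the crest (0.38), and the knob drops onto its clicked stop at 0.48, where it goes hard and stays.
- ink_jar: Bystander: glass jar of paste with screw lid, 52 mm across, 71 mm high; origin at the centre of its underside.
- tape_roll: Bystander: roll of masking tape lying flat, 104 mm across, 25 mm high; origin at the centre of its underside.
- white_tub: Bystander: white open tub, 66 mm across, 50 mm high; origin at the centre of its underside.

How it is judged:
On the way, in this order (a step that is already met when the one before it is completed fails the run):
1. the frame is down on the board, the knob not yet clicked (value of joint screen below 0.03 rad and value of joint torque_knob below 0.25 rad), for 0.1 s.
2. the hook is home over the lowered frame, the knob not yet clicked (all of step 1 and value of joint hold_hook below 0.07 rad), for 0.1 s.
3. the torque knob has clicked over, with the frame down and the hook home (value of joint torque_knob above 0.43 rad and value of joint hold_hook below 0.07 rad and value of joint screen below 0.03 rad), for 0.1 s.
At the end, for the whole second after the job is handed in: The frame lies flat (screen angle under 0.03 rad), the hook is home (under 0.07 rad), and the torque knob rests on its clicked stop (more than 0.43 rad past the collar) (all of step 3); the robot touches nothing.
It fails at once if the mesh is pressed with more than 2 N (contact force between anything else and mesh above 2 N).
It fails at once if the jar, the tape roll or the tub is moved more than 20 mm (distance of any of ink_jar, tape_roll, white_tub from where it was at the start of the episode above 0.02 m).
It also fails if it takes over 72 s, if anything falls off the work surface, if the arm or the gripper's body presses on something with over 40 N, if the wrist force passes 120 N, or if a joint passes its speed limit or range.

## Working session

There is one attempt and no reset: what is moved stays moved. The work goes in short steps, Python scripts to look and compute and a tool call to move; the robot and the scene stay as the last step left them, time stands still between calls to the robot, and variables do not carry over. Pictures are saved under pics/ and viewed, at most 10 in all, crops included, and the job is handed in when it is done.

Besides the shell and the picture viewer there is one more tool, called by a JSON object that holds its "fn" and its "kwargs". jog_arm: Moves the arm, as the interface text tells. Shift numbers are shares of 0.4 m and turn numbers shares of 180 degrees, none past 1 either way. Its arguments: {"type":"object","properties":{"targets":{"type":"array","items":{"type":"array","items":{"type":"array","items":{"type":"number"}}}},"claw":{"type":"number"},"force":{"type":"number"}},"required":["targets"]}

```bash
mkdir -p pics
python3 - <<'E'
from bench import *
import cv2, numpy as np
print(observe(), pinch_z)
for n in ("side","top"):
    g=get_image(n); cv2.imwrite(f"pics/{n}0.png",g["frame"][:,:,::-1])
    print(n,g["fx"],g["fy"],g["cx"],g["cy"],[k for k in g]); print(np.round(g["pose"],4))
E
```

```text
{'time': 0.0, 'qpos': array([-1.28333095e+00,  3.79422348e-01,  1.73475924e+00,  2.81683315e-06,
        1.02846756e+00, -3.32958700e-02]), 'joint_vel': array([-0.00123087,  0.00013548,  0.00076624,  0.00205348,  0.00175817,
        0.00131842]), 'joint_efforts': array([ 2.79983680e-03, -7.63722324e+01, -4.34369946e+01,  6.51510805e-02,
        4.25855792e-02, -1.25180804e-04]), 'tcp_pos': array([ 0.22059324, -0.66393551,  0.21328928]), 'orientation': array([-3.10024078e+00, -5.01523707e-01,  2.06507906e-04]), 'wrist_force': array([ 0.49057077,  0.34885393, -1.24011109]), 'torque': array([ 6.86380721e-05, -4.64360730e-02, -3.57234294e-02]), 'gripper_force': 0.0, 'finger_gap': 0.09088624745346333} 0.0188
side 365.7549687482822 365.7549687482822 325.6374737777782 198.2798842767833 ['frame', 'fx', 'fy', 'cx', 'cy', 'pose']
[[-0.9999  0.0102  0.009   0.6069]
 [ 0.0025 -0.5136  0.858   0.7349]
 [ 0.0134  0.858   0.5135  0.578 ]
 [ 0.      0.      0.      1.    ]]
top 430.3946504797472 430.3946504797472 317.4732453444496 194.96319646142365 ['frame', 'fx', 'fy', 'cx', 'cy', 'pose']
[[ 0.0243  0.9882 -0.1511  0.4614]
 [-0.9996  0.0214 -0.0202 -0.0454]
 [-0.0167  0.1515  0.9883  1.0732]
 [ 0.      0.      0.      1.    ]]
```

View pics/side0.png

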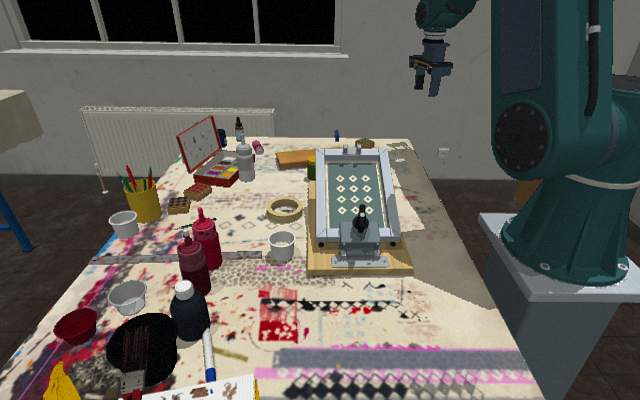

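View pics/top0.png

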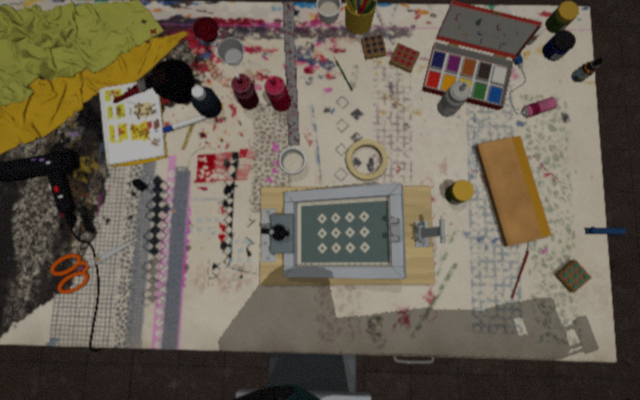

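The side view shows the board at about (305–412, 180–278), with the knob at (361,215). In the top view the board spans (260–435, 186–286), with the knob at (275,232) at its left end (+y), the hook at (428,232), the jar at (459,190), the tape at (366,160) and the tub at (292,161).

```bash
cat > h.py <<'E'
import numpy as np, cv2
from bench import *
def ray(g,u,v):
    d=np.array([(u-g["cx"])/g["fx"],-(v-g["cy"])/g["fy"],-1.]); P=g["pose"]
    d=P[:3,:3]@d; return P[:3,3],d/np.linalg.norm(d)
def onz(g,u,v,z):
    o,d=ray(g,u,v); return o+d*(z-o[2])/d[2]
def tri(a,ua,b,ub):
    (o1,d1),(o2,d2)=ray(a,*ua),ray(b,*ub)
    t=np.linalg.lstsq(np.c_[d1,-d2],o2-o1,rcond=None)[0]
    p,q=o1+t[0]*d1,o2+t[1]*d2; return (p+q)/2,np.linalg.norm(p-q)
def proj(g,p):
    P=g["pose"]; c=P[:3,:3].T@(np.asarray(p)-P[:3,3]); return np.array([g["cx"]+g["fx"]*c[0]/-c[2],g["cy"]+g["fy"]*c[1]/c[2]])
def crop(g,x0,y0,x1,y1,s,f):
    cv2.imwrite(f,cv2.resize(g["frame"][y0:y1,x0:x1,::-1],None,fx=s,fy=s,interpolation=cv2.INTER_CUBIC))
E
python3 - <<'E'
from h import *
t=get_image("top"); s=get_image("side")
crop(t,250,170,450,300,4,"pics/t1.png"); crop(s,290,130,430,290,3.7,"pics/s1.png")
hsv=cv2.cvtColor(t["frame"],cv2.COLOR_RGB2HSV)
m=cv2.inRange(hsv,(10,60,100),(25,160,255)); m[:180]=0;m[295:]=0;m[:,:250]=0;m[:,440:]=0
m=cv2.morphologyEx(m,cv2.MORPH_OPEN,np.ones((3,3)))
h=np.argwhere(m)[:,::-1]; r=cv2.minAreaRect(h.astype(np.float32)); print(r)
for c in cv2.boxPoints(r): print(c,onz(t,*c,.024).round(4))
E
```

```text
((346.5, 235.5), (99.0, 175.0), 90.0)
[259. 186.] [0.6412 0.1216 0.024 ]
[434. 186.] [ 0.6504 -0.3104  0.024 ]
[434. 285.] [ 0.4112 -0.3064  0.024 ]
[259. 285.] [0.4007 0.1108 0.024 ]
```

View pics/t1.png

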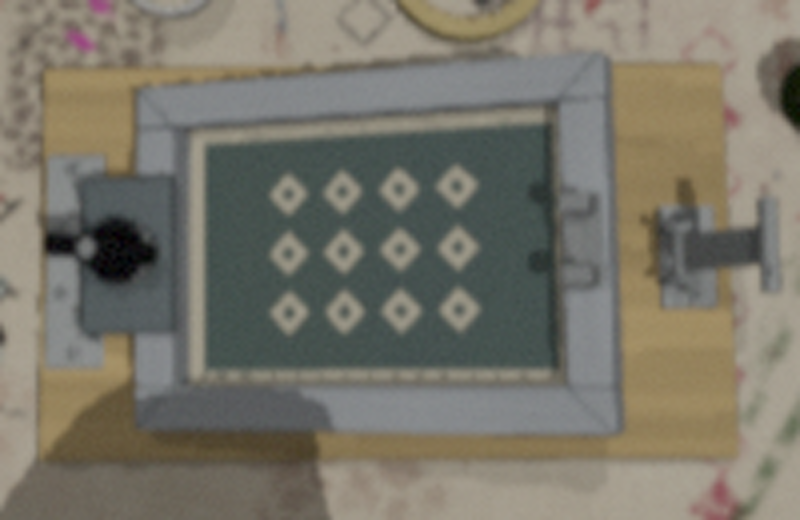

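View pics/s1.png

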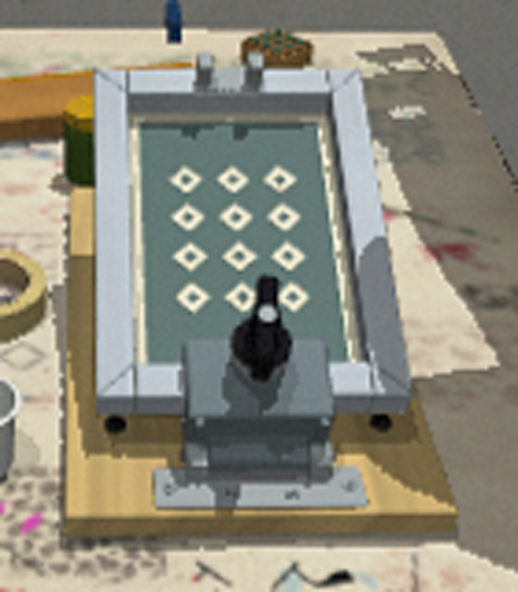

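Crop positions: in the top crop, board corners (43,68), (722,63), (738,459), (38,459); frame front corners (607,57), (622,433); T-bar (768,200–290); knob wings lying roughly along the board, (46,243)–(157,253). In the side crop, board top corners (65,518), (455,515), frame front corners (95,70), (355,70), hinge-side corners (97,410), (410,408), knob top (267,313).

```bash
cat >> h.py <<'E'
def T(x,y,s=4,x0=250,y0=170): return (x/s+x0-.5+.5/s,y/s+y0-.5+.5/s)
def S(x,y): return T(x,y,3.7,290,130)
E
python3 - <<'E'
from h import *
t=get_image("top"); s=get_image("side")
L=[(-.12,.21),(.12,.21),(.12,-.21),(-.12,-.21)]
C=[onz(t,*T(*p),.024)[:2] for p in [(38,459),(43,68),(722,63),(738,459)]]
C=np.array(C);A=np.array(L);c=C.mean(0)
H=(A.T@(C-c)); yaw=np.arctan2(H[0,1]-H[1,0],H[0,0]+H[1,1]); R=np.array([[np.cos(yaw),-np.sin(yaw)],[np.sin(yaw),np.cos(yaw)]])
print("board",c,"yaw",np.degrees(yaw)); print((C-c)@R)
B=lambda p:np.r_[R.T@(p[:2]-c),p[2]]
for n,a,b in [("bl",(38,459),(455,515)),("tl",(43,68),(65,518)),("front+x",(607,57),(95,70)),("front-x",(622,433),(355,70)),("knobtop",(87,246),(267,313)),("back-x",(137,430),(410,388)),("back+x",(137,90),(97,393))]:
    p,e=tri(t,T(*a),s,S(*b)); print(n,p.round(3),"board",B(p).round(3),"gap",round(e,4))
for z in (.13,): print("bar",B(onz(t,*T(768,245),z)).round(3))
def W(b): return np.r_[c+R@np.array(b[:2]),b[2]]
for b in [(-.0875,-.05,.053),(0,-.172,.058),(0,-.092,.058),(0,.128,.122)]: print(b,W(b).round(4))
from scipy.spatial.transform import Rotation as Ro
print(Ro.from_rotvec(observe()["orientation"]).as_matrix().round(3))
for n,p in (("jar",(459,188)),("tape",(366,160)),("tub",(292,161))): print(n,B(onz(t,*p,.05)).round(3))
E
```

```text
board [ 0.52653843 -0.09474623] yaw 1.561621185106547
[[-0.11876123  0.20863205]
 [ 0.11887333  0.20970673]
 [ 0.11953124 -0.20951055]
 [-0.11964334 -0.20882822]]
bl [0.402 0.111 0.022] board [-0.119  0.209  0.022] gap 0.0002
tl [0.639 0.118 0.024] board [0.119 0.21  0.024] gap 0.0008
front+x [ 0.627 -0.204  0.176] board [ 0.097 -0.112  0.176] gap 0.0017
front-x [ 0.432 -0.21   0.176] board [-0.098 -0.113  0.176] gap 0.0009
knobtop [0.522 0.072 0.142] board [-0.     0.166  0.142] gap 0.0015
back-x [0.423 0.047 0.07 ] board [-0.099  0.145  0.07 ] gap 0.0016
back+x [0.62  0.055 0.069] board [0.098 0.147 0.069] gap 0.0011
bar [ 0.    -0.204  0.13 ]
(-0.0875, -0.05, 0.053) [ 0.4404 -0.1471  0.053 ]
(0, -0.172, 0.058) [ 0.5312 -0.2667  0.058 ]
(0, -0.092, 0.058) [ 0.529  -0.1867  0.058 ]
(0, 0.128, 0.122) [0.5231 0.0332 0.122 ]
[[ 0.949  0.315 -0.   ]
 [ 0.315 -0.949  0.   ]
 [-0.    -0.    -1.   ]]
jar [ 0.108 -0.272  0.05 ]
tape [ 0.179 -0.05   0.05 ]
tub [0.177 0.13  0.05 ]
```

```bash
cat >> h.py <<'E'
from scipy.spatial.transform import Rotation as Ro
c0=np.array([0.52654,-0.09475]); yaw0=np.radians(1.56); R0=np.array([[np.cos(yaw0),-np.sin(yaw0)],[np.sin(yaw0),np.cos(yaw0)]])
W=lambda b:np.r_[c0+R0@np.array(b[:2]),b[2]]
B=lambda p:np.r_[R0.T@(np.array(p[:2])-c0),p[2]]
def status():
    o=observe(); M=Ro.from_rotvec(o["orientation"]).as_matrix()
    a=np.degrees(np.arctan2(M[1,0],M[0,0])-yaw0)
    print("t",round(o["time"],2),"board",B(o["tcp_pos"]).round(4),"ang",a.round(2),"F",o["wrist_force"].round(1),"T",o["torque"].round(2),"q1,6",o["qpos"][[0,5]].round(2),"gap",round(o["finger_gap"],4),"gf",round(o["gripper_force"],1))
    return o,M,a
def go(b,ang=0):
    o,M,a=status(); d=M.T@(W(b)-o["tcp_pos"])/.4
    t=(a-ang+180)%360-180
    print("row",d.round(4),"turn",round(t/180,4))
E
python3 -c "
from h import *
go((-.089,-.03,.213))"
```

```text
t 0.3 board [-0.3213 -0.5609  0.2137] ang 16.82 F [-0.6  0.6 -0.4] T [0.03 0.01 0.01] q1,6 [-1.28 -0.03] gap 0.0914 gf 0.0
row [ 0.9399 -1.1024  0.0022] turn 0.0935
```

{"fn": "jog_arm", "kwargs": {"targets": [[[0.47,-0.55,0,0.0935],[0.47,-0.55,0,0.0935],[0.47,-0.55,0,0.0935],[0.47,-0.55,0,0.0935],[0.47,-0.55,0,0.0935]]], "claw": 1, "force": 20}}

```text
time: 0.8
tcp_pos: [0.3152, -0.4309, 0.2139]
orientation: [3.141, 0.042, 0.0]
wrist_force: [2.2, -0.4, 0.6]
finger_gap: 0.0541
gripper_force: 0.0
```

```bash
python3 -c "
from h import *
go((-.089,-.03,.213))"
```

```text
t 0.8 board [-0.2204 -0.3303  0.2139] ang -0.03 F [ 2.2 -0.4  0.6] T [-0.08 -0.1  -0.05] q1,6 [-0.98  0.56] gap 0.0541 gf 0.0
row [ 0.3281 -0.7508  0.0023] turn -0.0002
```

{"fn": "jog_arm", "kwargs": {"targets": [[[0.328,-0.75,0,0],[0.328,-0.75,0,0],[0.328,-0.75,0,0],[0.328,-0.75,0,0],[0.328,-0.75,0,0]]]}}

```text
time: 1.3
tcp_pos: [0.4092, -0.1992, 0.2142]
orientation: [3.141, 0.042, 0.001]
wrist_force: [1.3, -0.4, -0.3]
finger_gap: 0.0143
gripper_force: 0.0
```

```bash
python3 -c "
from h import *
go((-.089,-.03,.16))"
```

```text
t 1.3 board [-0.1201 -0.1012  0.2142] ang -0.03 F [ 1.3 -0.4 -0.3] T [ 0.04 -0.03  0.05] q1,6 [-0.5   1.04] gap 0.0143 gf 0.0
row [ 0.0776 -0.1782  0.1356] turn -0.0002
```

{"fn": "jog_arm", "kwargs": {"targets": [[[0.078,-0.178,0,0],[0.078,-0.178,0,0],[0.078,-0.178,0.06,0],[0.078,-0.178,0.1,0],[0.078,-0.178,0.136,0]]]}}

```text
time: 1.8
tcp_pos: [0.4381, -0.1286, 0.1588]
orientation: [-3.141, -0.044, 0.0]
wrist_force: [0.3, 0.2, 0.2]
finger_gap: 0.0004
gripper_force: 0.0
```

```bash
python3 -c "
from h import *
go((-.089,-.028,.14)); go((-.089,-.05,.052))"
```

```text
t 1.8 board [-0.0894 -0.0314  0.1588] ang 0.04 F [0.3 0.2 0.2] T [-0.01  0.06  0.  ] q1,6 [-0.34  1.21] gap 0.0004 gf 0.0
row [ 0.0009 -0.0086  0.0471] turn 0.0002
t 1.8 board [-0.0894 -0.0314  0.1588] ang 0.04 F [0.3 0.2 0.2] T [-0.01  0.06  0.  ] q1,6 [-0.34  1.21] gap 0.0004 gf 0.0
row [0.0009 0.0464 0.2671] turn 0.0002
```

{"fn": "jog_arm", "kwargs": {"targets": [[[0,0.0,0.035,0],[0,0.01,0.065,0],[0,0.02,0.095,0],[0,0.028,0.125,0],[0,0.034,0.155,0]]]}}

```text
time: 2.3
tcp_pos: [0.4388, -0.1432, 0.0968]
orientation: [3.141, 0.042, 0.001]
wrist_force: [-0.4, -1.3, 3.8]
finger_gap: 0.0008
gripper_force: 1.5
```

{"fn": "jog_arm", "kwargs": {"targets": [[[0,0.003,0.03,0],[0,0.006,0.055,0],[0,0.008,0.075,0],[0,0.01,0.09,0],[0,0.01,0.1,0]]]}}

```text
time: 2.8
tcp_pos: [0.4384, -0.1466, 0.057]
orientation: [-3.141, -0.043, 0.001]
wrist_force: [-1.2, -1.8, 3.3]
finger_gap: 0.0005
gripper_force: 1.2
```

```bash
python3 -c "
from h import *
go((-.089,-.05,.052))"
```

```text
t 2.8 board [-0.0895 -0.0494  0.057 ] ang -0.01 F [-1.2 -1.8  3.3] T [-0.38  0.14 -0.02] q1,6 [-0.37  1.17] gap 0.0005 gf 1.2
row [0.0012 0.0015 0.0124] turn -0.0
```

{"fn": "jog_arm", "kwargs": {"targets": [[[0,0.002,0.006,0],[0,0.002,0.01,0],[0,0.002,0.014,0],[0,0.002,0.016,0],[0,0.002,0.016,0]]]}}

```text
time: 3.3
tcp_pos: [0.4386, -0.1474, 0.0529]
orientation: [-3.141, -0.043, 0.002]
wrist_force: [-17.3, 6.3, 53.2]
finger_gap: 0.0003
gripper_force: 26.4
```

```bash
python3 -c "
from h import *
status()"
```

```text
t 3.3 board [-0.0894 -0.0502  0.0529] ang -0.0 F [-17.3   6.3  53.2] T [ 1.18  3.19 -0.01] q1,6 [-0.37  1.17] gap 0.0003 gf 26.4
```

{"fn": "jog_arm", "kwargs": {"targets": [[[0,0,-0.1,0],[0,0,-0.22,0],[0,0,-0.35,0],[0,0.12,-0.35,0],[0,0.24,-0.35,0]]]}}

```text
time: 3.8
tcp_pos: [0.4423, -0.2445, 0.1939]
orientation: [3.139, 0.047, 0.007]
wrist_force: [0.9, -0.4, -0.7]
finger_gap: 0.0001
gripper_force: 0.0
```

{"fn": "jog_arm", "kwargs": {"targets": [[[-0.1,0.12,0,0],[-0.1,0.24,0,0],[-0.1,0.3,0,0],[-0.1,0.3,0,0]]]}}

```text
time: 4.2
tcp_pos: [0.4042, -0.3677, 0.1914]
orientation: [3.14, 0.038, 0.001]
wrist_force: [0.0, 0.9, 1.3]
finger_gap: 0.0001
gripper_force: 0.0
```

Run:
```python
from h import *
status()
t=get_image("top"); s=get_image("side")
a=cv2.resize(t["frame"][180:300,260:450,::-1],None,fx=4,fy=4,interpolation=cv2.INTER_CUBIC)[:, :760]
crop(s,300,110,420,270,3.7,"pics/s2.png"); cv2.imwrite("pics/t2.png",a)
```

```text
t 4.2 board [-0.1297 -0.2696  0.1914] ang -0.18 F [0.  0.9 1.3] T [ 0.01  0.05 -0.02] q1,6 [-0.78  0.77] gap 0.0001 gf 0.0
```

View pics/t2.png

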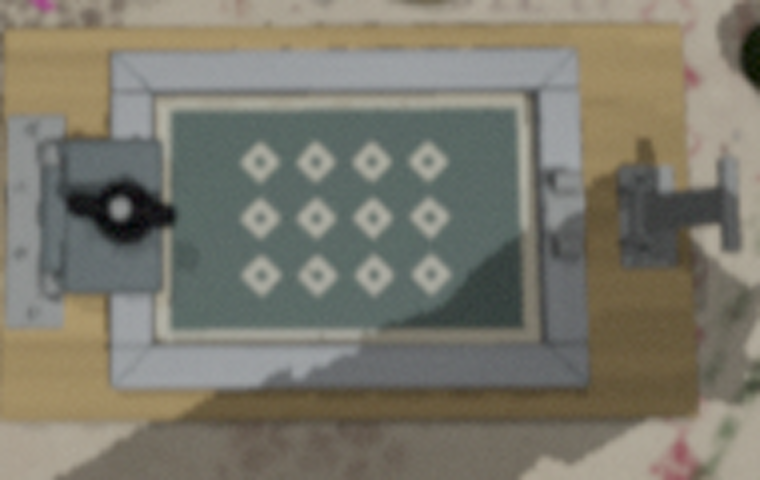

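View pics/s2.png

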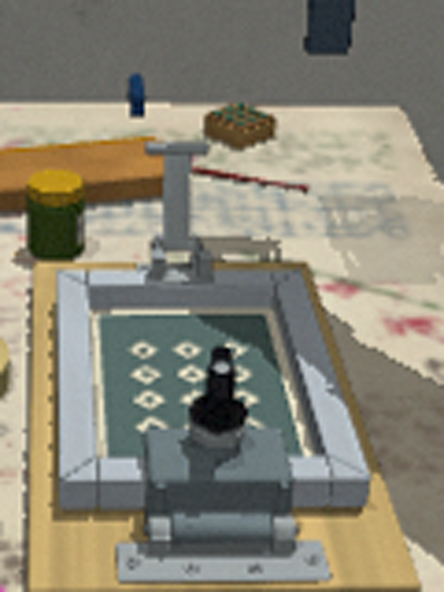

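The frame now lies flat. In the top crop the T-bar is at (731,157–250) and the knob cap at (120,208), with wings from (68,200) to (175,215). In the side crop the T-bar centre is at (177,148) and the knob cap at (221,368).

Run:
```python
from h import *
t=get_image("top"); s=get_image("side")
TT=lambda x,y:T(x,y,4,260,180); SS=lambda x,y:T(x,y,3.7,300,110)
for n,a,b in [("bar",(731,204),(177,148)),("knob",(120,208),(221,368)),("front-x",(588,387),(299,270)),("front+x",(578,49),(58,270))]:
    p,e=tri(t,TT(*a),s,SS(*b)); print(n,B(p).round(4),round(e,4))
a,b=[B(onz(t,*TT(*q),.122)) for q in((68,200),(175,215))]; print("wing",a.round(3),b.round(3),np.degrees(np.arctan2(*(a-b)[[1,0]])), np.linalg.norm(a-b),(a+b)/2)
# wing angle by dark-pixel PCA
g=cv2.cvtColor(t["frame"],cv2.COLOR_RGB2GRAY)[215:250,272:308]; q=np.argwhere(g<50)[:,::-1].astype(np.float32)
m,ev=cv2.PCACompute(q,None); print(m+[272,215],ev[0],len(q))
p=m[0]+[272,215]; d=B(onz(t,*(p-8*ev[0]),.12))-B(onz(t,*(p+8*ev[0]),.12)); print(B(onz(t,*p,.12)),np.degrees(np.arctan2(d[1],d[0])))
go((0,-.235,.191))
```

```text
bar [ 1.000e-04 -2.046e-01  1.330e-01] 0.001
knob [-0.0004  0.1278  0.1302] 0.0007
front-x [-0.099  -0.1388  0.0538] 0.0014
front+x [ 0.0985 -0.1394  0.0542] 0.0007
wing [0.005 0.157 0.122] [-0.003  0.098  0.122] 81.81705874847322 0.059847591130216295 [0.00079771 0.1275874  0.122     ]
[[290.2067318 232.4375   ]] [0.9872034  0.15946597] 208
[-0.00114618  0.12724104  0.12      ] 80.63273502069447
t 4.4 board [-0.1295 -0.2653  0.1909] ang 0.02 F [-0.3  0.4 -0.3] T [ 0.05  0.03 -0.01] q1,6 [-0.78  0.77] gap 0.0006 gf 0.0
row [ 3.237e-01 -7.570e-02 -3.000e-04] turn 0.0001
```

{"fn": "jog_arm", "kwargs": {"targets": [[[0.11,-0.062,0,0],[0.22,-0.062,0,0],[0.324,-0.062,0,0],[0.324,-0.062,0.09,0],[0.324,-0.062,0.19,0]]]}}

```text
time: 4.9
tcp_pos: [0.5355, -0.335, 0.1154]
orientation: [3.14, 0.047, 0.004]
wrist_force: [-0.2, -0.8, 0.3]
finger_gap: 0.0003
gripper_force: 0.0
```

```bash
python3 -c "
from h import *
go((0,-.24,.115)); go((0,-.19,.115)); go((0,-.14,.115))"
```

```text
t 4.9 board [ 0.0024 -0.2404  0.1154] ang 0.15 F [-0.2 -0.8  0.3] T [ 0.03 -0.02  0.  ] q1,6 [-0.6   0.94] gap 0.0003 gf 0.0
row [-0.006  -0.001   0.0011] turn 0.0008
t 4.9 board [ 0.0024 -0.2404  0.1154] ang 0.15 F [-0.2 -0.8  0.3] T [ 0.03 -0.02  0.  ] q1,6 [-0.6   0.94] gap 0.0003 gf 0.0
row [-0.0056 -0.126   0.0009] turn 0.0008
t 4.9 board [ 0.0024 -0.2404  0.1154] ang 0.15 F [-0.2 -0.8  0.3] T [ 0.03 -0.02  0.  ] q1,6 [-0.6   0.94] gap 0.0003 gf 0.0
row [-0.0053 -0.251   0.0007] turn 0.0008
```

{"fn": "jog_arm", "kwargs": {"targets": [[[0,-0.03,0,0],[0,-0.06,0,0],[0,-0.085,0,0],[0,-0.11,0,0],[0,-0.135,0,0]]]}}

```text
time: 5.4
tcp_pos: [0.5326, -0.2816, 0.1168]
orientation: [3.14, 0.043, 0.003]
wrist_force: [0.9, -2.1, 1.1]
finger_gap: 0.0005
gripper_force: 0.7
```

{"fn": "jog_arm", "kwargs": {"targets": [[[0,-0.025,0,0],[0,-0.05,0,0],[0,-0.075,0,0],[0,-0.1,0,0],[0,-0.115,0,0]]]}}

```text
time: 5.9
tcp_pos: [0.5304, -0.2352, 0.115]
orientation: [-3.141, -0.043, 0.001]
wrist_force: [0.2, -1.7, -0.3]
finger_gap: 0.0005
gripper_force: 1.0
```

{"fn": "jog_arm", "kwargs": {"targets": [[[0,0.02,0,0],[0,0.02,-0.06,0],[0,0.02,-0.12,0],[0,-0.03,-0.12,0],[0,-0.06,-0.12,0]]]}}

```text
time: 6.4
tcp_pos: [0.5302, -0.2122, 0.1637]
orientation: [3.141, 0.042, 0.001]
wrist_force: [-0.0, 0.3, 0.3]
finger_gap: 0.0001
gripper_force: 0.0
```

Run:
```python
from h import *
go((0,-.116,.13))
s=get_image("side"); crop(s,290,90,430,240,3.7,"pics/s3.png")
for th in (.7,.87,1.0,1.57): print(th,(proj(s,W((0,-.172+.08*np.cos(th),.058+.08*np.sin(th))))-[290,90])*3.7)
```

```text
t 6.4 board [ 0.0004 -0.1175  0.1637] ang -0.05 F [-0.   0.3  0.3] T [-0.01  0.02  0.  ] q1,6 [-0.42  1.12] gap 0.0001 gf 0.0
row [-0.0012 -0.0037  0.0842] turn -0.0003
0.7 [220.57934428 296.99188011]
0.87 [220.09943176 280.35914247]
1.0 [219.55229323 268.51907401]
1.57 [215.70295941 231.0417381 ]
```

View pics/s3.png

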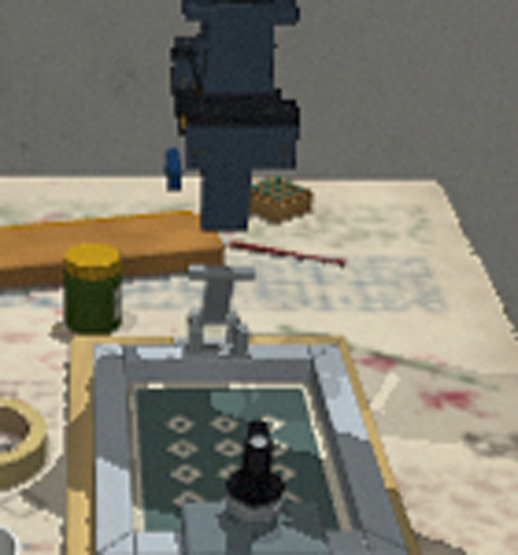

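Bar at (221,272) in the crop, so the hook stands at about 0.97 rad and the finger is just above it. Next I press down along the arc.

{"fn": "jog_arm", "kwargs": {"targets": [[[0,0.011,0.072,0],[0,0.001,0.104,0],[0,-0.016,0.122,0],[0,-0.031,0.139,0],[0,-0.039,0.157,0]]]}}

```text
time: 6.95
tcp_pos: [0.5293, -0.1962, 0.0995]
orientation: [-3.141, -0.043, 0.001]
wrist_force: [0.2, 1.1, 2.0]
finger_gap: 0.0006
gripper_force: 1.0
```

{"fn": "jog_arm", "kwargs": {"targets": [[[0,-0.01,0.018,0],[0,-0.016,0.036,0],[0,-0.02,0.054,0],[0,-0.022,0.07,0],[0,-0.023,0.082,0]]]}}

```text
time: 7.45
tcp_pos: [0.5292, -0.1874, 0.0668]
orientation: [-3.141, -0.042, 0.001]
wrist_force: [-0.1, 1.4, 0.5]
finger_gap: 0.0002
gripper_force: 0.5
```

Run:
```python
from h import *
go((0,-.092,.0635))
```

```text
t 7.45 board [ 0.0001 -0.0926  0.0668] ang -0.01 F [-0.1  1.4  0.5] T [ 0.17  0.08 -0.01] q1,6 [-0.38  1.16] gap 0.0002 gf 0.5
row [-0.0002 -0.0016  0.0084] turn -0.0001
```

{"fn": "jog_arm", "kwargs": {"targets": [[[0,-0.001,0.004,0],[0,-0.001,0.008,0],[0,-0.001,0.011,0],[0,-0.001,0.013,0],[0,-0.001,0.013,0]]]}}

```text
time: 7.95
tcp_pos: [0.5295, -0.1871, 0.0633]
orientation: [-3.141, -0.042, -0.0]
wrist_force: [-6.5, 2.3, 17.3]
finger_gap: 0.0006
gripper_force: 8.1
```

Run:
```python
from h import *
status()
```

```text
t 7.95 board [ 0.0005 -0.0924  0.0633] ang -0.01 F [-6.5  2.3 17.3] T [ 0.63  1.16 -0.05] q1,6 [-0.38  1.16] gap 0.0006 gf 8.1
```

{"fn": "jog_arm", "kwargs": {"targets": [[[0,0,-0.12,0],[0,0,-0.24,0],[0,0,-0.35,0],[0,-0.12,-0.35,-0.04],[0,-0.24,-0.35,-0.08]]], "claw": 0}}

```text
time: 8.45
tcp_pos: [0.5275, -0.0909, 0.2043]
orientation: [3.109, 0.439, 0.006]
wrist_force: [0.1, 0.2, -0.6]
finger_gap: 0.0378
gripper_force: 0.0
```

Run:
```python
from h import *
go((0,.1278,.2),81)
```

```text
t 8.45 board [0.0011 0.0039 0.2043] ang 14.52 F [ 0.1  0.2 -0.6] T [ 0.05 -0.04 -0.02] q1,6 [-0.21  1.08] gap 0.0378 gf 0.0
row [ 0.0751 -0.3007  0.0104] turn -0.3693
```

{"fn": "jog_arm", "kwargs": {"targets": [[[0.075,-0.3,0.0,-0.369],[0.075,-0.3,0.0,-0.369],[0.075,-0.3,0.0,-0.369],[0.075,-0.3,0.0,-0.369],[0.075,-0.3,0.0,-0.369]]]}}

```text
time: 8.95
tcp_pos: [0.5226, 0.0335, 0.2026]
orientation: [2.729, 1.556, 0.001]
wrist_force: [-0.0, -0.3, -0.3]
finger_gap: 0.0776
gripper_force: 0.0
```

Run:
```python
from h import *
go((0,.1278,.2),81)
```

```text
t 8.95 board [-0.0004  0.1283  0.2026] ang 57.81 F [-0.  -0.3 -0.3] T [-0.07 -0.04 -0.02] q1,6 [0.02 0.55] gap 0.0776 gf 0.0
row [-0.0005  0.0016  0.0065] turn -0.1288
```

{"fn": "jog_arm", "kwargs": {"targets": [[[0,0.001,0.0,-0.129],[0,0.001,0.0,-0.129],[0,0.001,0.0,-0.129],[0,0.001,0.0,-0.129]]]}}

```text
time: 9.35
tcp_pos: [0.523, 0.0323, 0.2025]
orientation: [2.367, 2.066, 0.0]
wrist_force: [0.5, -0.3, -0.7]
finger_gap: 0.091
gripper_force: 0.0
```

Run:
```python
from h import *
go((0,.1278,.104),81)
t=get_image("top");s=get_image("side")
a=cv2.resize(s["frame"][110:260,290:410,::-1],None,fx=3.6,fy=3.6,interpolation=cv2.INTER_CUBIC)
b=cv2.resize(t["frame"][180:300,350:450,::-1],None,fx=3.6,fy=3.6,interpolation=cv2.INTER_CUBIC)
o=np.zeros((540,432+360,3),np.uint8); o[:540,:432]=a[:540]; o[:432,432:]=b; cv2.imwrite("pics/c4.png",o)
```

```text
t 9.35 board [-1.000e-04  1.271e-01  2.025e-01] ang 80.67 F [ 0.5 -0.3 -0.7] T [-0.04 -0.07 -0.  ] q1,6 [0.02 0.15] gap 0.091 gf 0.0
row [ 1.600e-03 -2.000e-04  2.462e-01] turn -0.0018
```

View pics/c4.png

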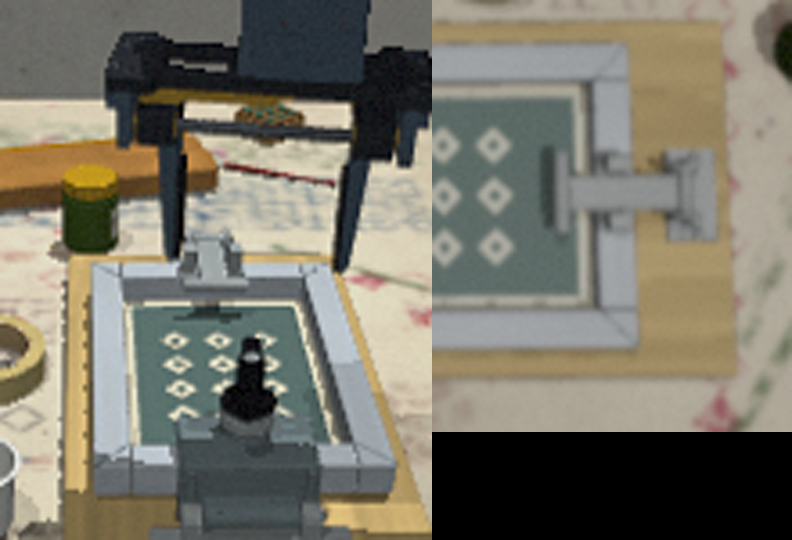

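The hook lies level between its lugs (bar at (562,190) in the right half of the picture), the frame is flat, and the open fingers straddle the knob from above. Next I descend and grip.

{"fn": "jog_arm", "kwargs": {"targets": [[[0.0016,0,0.08,0],[0.0016,0,0.16,0],[0.0016,0,0.21,0],[0.0016,0,0.24,0],[0.0016,0,0.245,0]]]}}

```text
time: 9.95
tcp_pos: [0.5225, 0.033, 0.1033]
orientation: [-2.369, -2.061, 0.002]
wrist_force: [-0.8, -0.9, 0.1]
finger_gap: 0.0915
gripper_force: 0.0
```

{"fn": "jog_arm", "kwargs": {"targets": [[[0,0,0,0],[0,0,0,0],[0,0,0,0],[0,0,0,0],[0,0,0,0]]], "claw": 1, "force": 30}}

```text
time: 10.45
tcp_pos: [0.5232, 0.033, 0.1047]
orientation: [2.368, 2.064, 0.001]
wrist_force: [-0.4, -0.6, 1.1]
finger_gap: 0.0542
gripper_force: 0.0
```

{"fn": "jog_arm", "kwargs": {"targets": [[[0,0,0,0],[0,0,0,0],[0,0,0,0],[0,0,0,0],[0,0,0,0]]]}}

```text
time: 10.95
tcp_pos: [0.5225, 0.0331, 0.1042]
orientation: [-2.368, -2.063, 0.002]
wrist_force: [-12.7, 6.9, 10.2]
finger_gap: 0.0144
gripper_force: 7.2
```

Run:
```python
from h import *
go((0,.1278,.104),81)
```

```text
t 10.95 board [-0.0006  0.1279  0.1042] ang 80.58 F [-12.7   6.9  10.2] T [1.5  2.46 0.19] q1,6 [0.02 0.16] gap 0.0144 gf 7.2
row [-0.0001  0.0015  0.0005] turn -0.0023
```

{"fn": "jog_arm", "kwargs": {"targets": [[[0,0,0,0],[0,0,0,0],[0,0,0,0]]]}}

```text
time: 11.25
tcp_pos: [0.5218, 0.0333, 0.1043]
orientation: [-2.367, -2.063, 0.003]
wrist_force: [-8.9, 3.4, 11.1]
finger_gap: 0.013
gripper_force: 30.0
```

{"fn": "jog_arm", "kwargs": {"targets": [[[0,0,0,0.03],[0,0,0,0.06],[0,0,0,0.09],[0,0,0,0.12],[0,0,0,0.15]]]}}

```text
time: 11.75
tcp_pos: [0.5218, 0.0333, 0.1043]
orientation: [-2.786, -1.448, 0.004]
wrist_force: [-8.1, 3.9, 10.2]
finger_gap: 0.0127
gripper_force: 30.0
```

Run:
```python
from h import *
go((0,.1278,.104),81)
```

```text
t 11.75 board [-0.0013  0.1282  0.1043] ang 53.36 F [-8.1  3.9 10.2] T [0.78 1.68 0.08] q1,6 [0.02 0.63] gap 0.0127 gf 30.0
row [0.0012 0.0031 0.0006] turn -0.1536
```

{"fn": "jog_arm", "kwargs": {"targets": [[[0,0,0,0.03],[0,0,0,0.06],[0,0,0,0.09],[0,0,0,0.12],[0,0,0,0.15]]]}}

```text
time: 12.25
tcp_pos: [0.5217, 0.0334, 0.1042]
orientation: [-3.048, -0.758, 0.004]
wrist_force: [-9.1, 4.5, 10.2]
finger_gap: 0.013
gripper_force: 30.0
```

```bash
python3 -c "
from h import *
status()"
```

```text
t 12.25 board [-0.0013  0.1282  0.1042] ang 26.36 F [-9.1  4.5 10.2] T [0.86 1.74 0.12] q1,6 [0.02 1.1 ] gap 0.013 gf 30.0
```

{"fn": "jog_arm", "kwargs": {"targets": [[[0,0,0,0.02],[0,0,0,0.04],[0,0,0,0.06],[0,0,0,0.08],[0,0,0,0.1]]]}}

```text
time: 12.75
tcp_pos: [0.5217, 0.0334, 0.1042]
orientation: [-3.129, -0.273, 0.005]
wrist_force: [-8.5, 5.3, 9.5]
finger_gap: 0.0131
gripper_force: 30.0
```

```bash
python3 -c "
from h import *
status()"
```

```text
t 12.75 board [-0.0013  0.1282  0.1042] ang 8.43 F [-8.5  5.3  9.5] T [0.98 1.74 0.1 ] q1,6 [0.02 1.41] gap 0.0131 gf 30.0
```

{"fn": "jog_arm", "kwargs": {"targets": [[[0,0,0,0.02],[0,0,0,0.04],[0,0,0,0.06]]]}}

```text
time: 13.05
tcp_pos: [0.5217, 0.0334, 0.1043]
orientation: [-3.141, 0.022, 0.005]
wrist_force: [-8.4, 4.1, 10.3]
finger_gap: 0.013
gripper_force: 30.0
```

```bash
python3 -c "
from h import *
status()"
```

```text
t 13.05 board [-0.0013  0.1282  0.1043] ang -2.36 F [-8.4  4.1 10.3] T [0.97 1.79 0.31] q1,6 [0.02 1.6 ] gap 0.013 gf 30.0
```

{"fn": "jog_arm", "kwargs": {"targets": [[[0,0,0,0.02],[0,0,0,0.04],[0,0,0,0.05]]]}}

```text
time: 13.35
tcp_pos: [0.5217, 0.0333, 0.1043]
orientation: [-3.13, 0.268, 0.005]
wrist_force: [-9.0, 3.6, 9.3]
finger_gap: 0.0128
gripper_force: 30.0
```

```bash
python3 -c "
from h import *
status()"
```

```text
t 13.35 board [-0.0013  0.1282  0.1043] ang -11.35 F [-9.   3.6  9.3] T [0.86 1.88 0.2 ] q1,6 [0.02 1.76] gap 0.0128 gf 30.0
```

{"fn": "jog_arm", "kwargs": {"targets": [[[0,0,0,0.02],[0,0,0,0.04],[0,0,0,0.05]]]}}

```text
time: 13.65
tcp_pos: [0.5216, 0.0333, 0.1042]
orientation: [3.099, -0.513, -0.005]
wrist_force: [-9.2, 3.7, 10.4]
finger_gap: 0.013
gripper_force: 30.0
```

```bash
python3 -c "
from h import *
status()"
```

```text
t 13.65 board [-0.0014  0.1281  0.1042] ang -20.36 F [-9.2  3.7 10.4] T [0.63 1.82 0.01] q1,6 [0.02 1.92] gap 0.013 gf 30.0
```

{"fn": "jog_arm", "kwargs": {"targets": [[[0,0,0,0.02],[0,0,0,0.03]]]}}

```text
time: 13.85
tcp_pos: [0.5217, 0.0333, 0.1042]
orientation: [3.071, -0.658, -0.005]
wrist_force: [-10.6, 2.4, 11.1]
finger_gap: 0.013
gripper_force: 30.0
```

```bash
python3 -c "
from h import *
status()"
```

```text
t 13.85 board [-0.0014  0.1281  0.1042] ang -25.76 F [-10.6   2.4  11.1] T [ 0.55  1.9  -0.07] q1,6 [0.02 2.01] gap 0.013 gf 30.0
```

{"fn": "jog_arm", "kwargs": {"targets": [[[0,0,0,0.015],[0,0,0,0.025],[0,0,0,0.025]]]}}

```text
time: 14.15
tcp_pos: [0.5217, 0.0332, 0.1042]
orientation: [3.044, -0.775, -0.005]
wrist_force: [-9.8, 3.2, 10.0]
finger_gap: 0.0131
gripper_force: 30.1
```

```bash
python3 -c "
from h import *
status()"
```

```text
t 14.15 board [-0.0014  0.1281  0.1042] ang -30.11 F [-9.8  3.2 10. ] T [0.66 1.92 0.83] q1,6 [0.02 2.09] gap 0.0131 gf 30.1
```

The torque fell to zero over the crest and went hard at 0.83 N m, so the knob has clicked. Next I release and lift.

{"fn": "jog_arm", "kwargs": {"targets": [[[0,0,0,0],[0,0,0,0],[0,0,0,0],[0,0,0,0],[0,0,0,0]]], "claw": 0}}

```text
time: 14.65
tcp_pos: [0.5231, 0.033, 0.1043]
orientation: [-3.044, 0.775, -0.0]
wrist_force: [-0.9, 0.1, 0.0]
finger_gap: 0.0504
gripper_force: 0.0
```

{"fn": "jog_arm", "kwargs": {"targets": [[[0,0,0,0],[0,0,0,0],[0,0,-0.06,0],[0,0,-0.16,0],[0,0,-0.27,0]]]}}

```text
time: 15.15
tcp_pos: [0.5222, 0.033, 0.2129]
orientation: [3.044, -0.775, -0.003]
wrist_force: [0.8, -0.2, 0.6]
finger_gap: 0.0895
gripper_force: 0.0
```

{"fn": "jog_arm", "kwargs": {"targets": [[[0,0,-0.08,0],[0,0,-0.15,0],[0,0,-0.15,0],[0,0,-0.15,0],[0,0,-0.15,0]]]}}

```text
time: 15.65
tcp_pos: [0.5224, 0.033, 0.2712]
orientation: [3.044, -0.775, -0.003]
wrist_force: [-0.5, 0.6, -0.3]
finger_gap: 0.0911
gripper_force: 0.0
```

Run:
```python
from h import *
status()
t=get_image("top");s=get_image("side")
a=cv2.resize(s["frame"][110:260,290:410,::-1],None,fx=3.6,fy=3.6,interpolation=cv2.INTER_CUBIC)
b=cv2.resize(t["frame"][180:300,350:450,::-1],None,fx=3.6,fy=3.6,interpolation=cv2.INTER_CUBIC)
o=np.zeros((540,432+360,3),np.uint8); o[:540,:432]=a[:540]; o[:432,432:]=b; cv2.imwrite("pics/c5.png",o)
```

```text
t 15.65 board [-0.0007  0.1278  0.2712] ang -30.12 F [-0.5  0.6 -0.3] T [0.04 0.09 0.01] q1,6 [0.02 2.09] gap 0.0911 gf 0.0
```

View pics/c5.png

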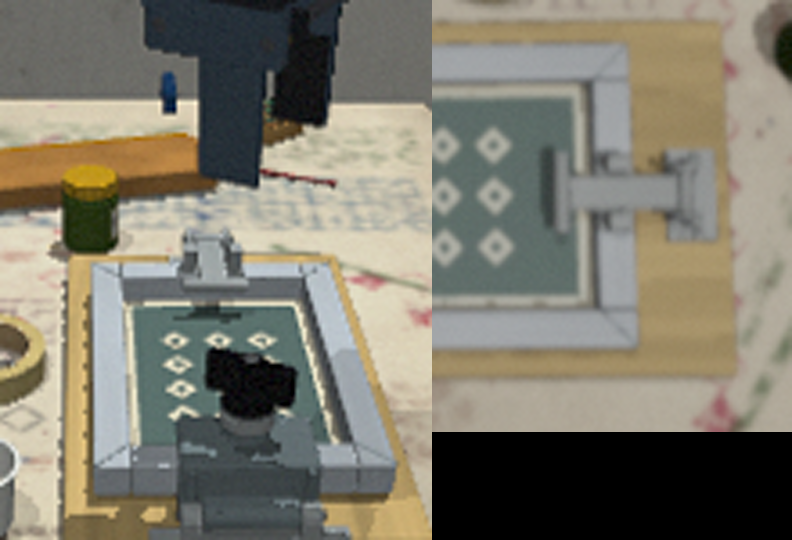

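The knob is turned (wings (207,365)–(295,385)), the hook is home at (562,190), the frame is flat and the gripper is clear of everything.

```bash
python3 -c "
from bench import *
print(sign_off())"
```

```text
the job is handed in; nothing more can be done
None
```

The job is handed in: the frame is flat, the hook is home between its lugs, the torque knob is clicked over onto its stop, and the gripper is clear; the sign-off returned no verdict.

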